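# Transfer press tools to the setup rack in reverse order

### The arm

A 6-joint arm with a two-finger parallel gripper is mounted at the origin on the work surface. World frame = base frame: x ahead of the robot, y to its left, z up, the work surface at z = 0. Lengths are in mm, angles in rad, forces in N, time in s.
With the tool pointing down it reaches from about 300 to 775 mm from the base axis. Payload 14.6 kg.
Tool frame: the origin (TCP) lies midway between the tips of the shut fingers; the grasp point (between the pads) lies 19 mm behind it; z points along the fingers, y is the direction in which the jaws open and shut (so a half turn about z gives the same grasp; the last joint's range is limited). The gripper opens to 94 mm and grips with 3 to 60 N. Pads are 16 mm wide; open, the fingers measure 119 mm over their backs; the gripper's body (75 mm by 177 mm) begins 78 mm behind the grasp point.
Start: joints at [1.273, 0.3, 1.521, -0, 1.321, -0.067], TCP at [125.814, 535.406, 205.446] pointing down, gripper open.
Joint ranges: [-3.03, 3.03], [-0.79, 2.21], [0.23, 2.52], [-1.04, 4.18], [0, 3.07], [-2.55, 2.55]. Speed limits (rad/s): [2.22, 2.22, 2.57, 3.14, 3.14, 3.14].

### API

Orientations are given as [roll, pitch, yaw] about the fixed x, y, z axes, in that order (R = Rz(yaw) Ry(pitch) Rx(roll)).
In Python, from cell import manip, camera gives the robot as it stands. The module is installed in compiled form; this text tells all that it offers.
- The arm moves only by the tool jog_arm, never from a script. Its argument "commands" is a list of rows, each a list of 7 numbers: the shift along the world's x, y, z in units of 1 m (1.0 is 1 m), then the turn, a rotation vector about the world's x, y, z in units of 120 degrees (1.0 is 120 degrees), then the opening, from 0 (shut) to 1 (fully open). In form: [[x, y, z, ax, ay, az, grip], ...]. A call has exactly 10 rows; each row is the pose to reach, as a shift and turn from the pose commanded when the call began; what a row does not reach only later rows make up. A row lasts 1/8 s, in which the tool goes at most 62.5 mm and 10.7 degrees, less where a joint would pass 70% of its speed; a pose out of reach is approached as far as the arm can. A call with a number of a shift or a turn outside -1 to 1 is refused whole. A call with a gripper value outside its range is refused whole. The fingers move at their own pace and stop on an object; "grip_force" is the grip in N (left out, the last holds). Time passes only in rows, so rows that repeat a pose let the fingers close, or fill a call up. It gives the time, the measured TCP pose, the force and the opening at its end, in the units of the state.
- manip.read_state(): the state, without advancing time (a new reading comes with each control period).
- camera(name): name is "scene" or "top"; returns a dict with "pixels" (480x640x3 uint8, blue, green, red), "vertical_fov" (degrees; the focal length in pixels is half the picture's height over the tangent of half this angle, whatever the lens; pixels are square), "cx", "cy" (the principal point, pixels), "rvec" (rotation vector, rad) and "tvec" (3), from world to camera coordinates, as OpenCV has them. Camera axes: x right, y down, z forward; pixel columns grow to the right and rows downward; lengths in mm; the calibration is good to about 2 mm. A picture is of the moment at which its call begins. There is no depth.
- manip.sign_off(): hands the job in, once; it reports no verdict.
The state is a dict: "clock": time; "joints": joint angles; "qd": joint speeds; "effort": joint torques, N m; "eef_pos": TCP position; "eef_rot": TCP orientation; "wrist_force": force on the tool from outside, world axes, zero at the start; "moment": the same for the moment, N m; "finger_gap": finger opening in mm.
Only numpy, scipy, OpenCV 4.12 (cv2) and the standard library are available. Lean on these libraries where they do the work, as an engineer would, in place of code of your own. Each camera call takes 0.05 s, during which the arm holds its last target.

### The job

Move the four bending tools from the dark steel storage rack to the ribbed aluminium setup rack, one to a bay, in reverse order: the tool now farthest left (seen from the robot) goes into the bay farthest right, the second from the left into the second bay from the right, and so on. Stand each tool upright on the floor of its bay, about midway between the rack's front and back edges, set down gently rather than dropped, and let go of it.

Things in the scene. Friction and masses are not known exactly. Their poses are not given: they have to be found in the camera images.
- pin: Loose; stands upright. Origin at the centre of its underside, z up. Zinc-plated round die pin, 62 mm tall: foot flange 36 mm diameter and 10 mm high, above it a smooth shank 28 mm diameter up to 56 mm, then a chamfered top. About 0.3 kg.
- vblock: Loose; stands upright. Origin at the centre of its underside, z up. Bright steel V-block die, 40 mm (x) by 36 mm (y), 42 mm tall, with a V-groove in its top, 13 mm deep, running along its y. Its faces looking to +x and -x are flat over the whole height: grip those, 40 mm apart. About 0.38 kg.
- punch: Loose; stands upright. Origin at the centre of its underside, z up. Steel knife-edge punch standing on its foot, edge upward, 65 mm tall: foot 32 mm (x) by 42 mm (y), 14 mm high; above it a dark flat blade 14 mm thick (x) and 42 mm wide (y) up to 58 mm, topped by a roof-shaped edge running along y. Grip the blade across x, 14 mm. About 0.34 kg.
- bumper: Loose; stands upright. Origin at the centre of its underside, z up. Black rubber bumper, a plain upright cylinder 42 mm diameter, 42 mm tall, with a thin steel disc as its underside. About 0.09 kg.
- pin_saddle: Fixed grey plastic saddle on the storage rack, 6 mm thick, round, 48 mm diameter; the die pin stands on its middle at the start. It stays put and so marks where in the row that tool stood. Origin at the centre of its underside; axes as the storage rack.
- vblock_saddle: Fixed grey plastic saddle on the storage rack, 6 mm thick, 52 mm (x) by 50 mm (y), nearly square; the V-block stands on its middle at the start. It stays put and so marks where in the row that tool stood. Origin at the centre of its underside; axes as the storage rack.
- punch_saddle: Fixed grey plastic saddle on the storage rack, 6 mm thick, 46 mm (x) by 56 mm (y), oblong; the punch stands on its middle at the start. It stays put and so marks where in the row that tool stood. Origin at the centre of its underside; axes as the storage rack.
- bumper_saddle: Fixed grey plastic saddle on the storage rack, 6 mm thick, round, 58 mm diameter; the bumper stands on its middle at the start. It stays put and so marks where in the row that tool stood. Origin at the centre of its underside; axes as the storage rack.
- store_rack: Storage rack, fixed: dark steel plate 72 mm (x) by 310 mm (y), 12 mm thick, with 26 mm high end plates. The four saddles lie on it at y = -108, -36, 36, 108 mm of its frame, so the tools' undersides start 18 mm above the bench. Origin: centre of its underside, on the bench; x away from the robot, y to the left seen from the robot (along the row), z up; turned at most 0.12 rad.
- setup_rack: Setup rack, fixed, empty, nearer than the storage rack or beyond it: aluminium plate 72 mm (x) by 293 mm (y), 12 mm thick; five 5 mm ribs rise 14 mm above it and part it into four 67 mm bays, open front and back. Bay centres x = 0, y = -108, -36, 36, 108 mm, floors 12 mm above its origin. Origin: centre of underside; x away from the robot, y left seen from it, z up; turned at most 0.12 rad.
Mind the look-alikes: they are no part of the job. What is shaped like the bumper but brown or yellow is not meant.

How it is judged (in metres and radians):
At the end, for the whole second after the job is handed in: Each tool stands released and at rest in the setup-rack bay that mirrors its saddle's place in the storage row: within 14 mm of the bay centre along the row, 15 mm of the midline front to back, underside within 4 mm of the bay floor, upright within 0.1 rad (((y of pin_saddle in the frame of store_rack between -0.138 and -0.078 m and y of pin in the frame of setup_rack between 0.094 and 0.122 m) or (y of pin_saddle in the frame of store_rack between -0.066 and -0.006 m and y of pin in the frame of setup_rack between 0.022 and 0.05 m) or (y of pin_saddle in the frame of store_rack between 0.006 and 0.066 m and y of pin in the frame of setup_rack between -0.05 and -0.022 m) or (y of pin_saddle in the frame of store_rack between 0.078 and 0.138 m and y of pin in the frame of setup_rack between -0.122 and -0.094 m)) and x of pin in the frame of setup_rack between -0.015 and 0.015 m and z of pin in the frame of setup_rack between 0.008 and 0.016 m and angle between each of pin, vblock, punch, bumper's own z axis and vertical below 0.1 rad and linear speed of each of pin, vblock, punch, bumper below 0.02 m/s and angular speed of each of pin, vblock, punch, bumper below 0.2 rad/s and ((y of vblock_saddle in the frame of store_rack between -0.138 and -0.078 m and y of vblock in the frame of setup_rack between 0.094 and 0.122 m) or (y of vblock_saddle in the frame of store_rack between -0.066 and -0.006 m and y of vblock in the frame of setup_rack between 0.022 and 0.05 m) or (y of vblock_saddle in the frame of store_rack between 0.006 and 0.066 m and y of vblock in the frame of setup_rack between -0.05 and -0.022 m) or (y of vblock_saddle in the frame of store_rack between 0.078 and 0.138 m and y of vblock in the frame of setup_rack between -0.122 and -0.094 m)) and x of vblock in the frame of setup_rack between -0.015 and 0.015 m and z of vblock in the frame of setup_rack between 0.008 and 0.016 m and ((y of punch_saddle in the frame of store_rack between -0.138 and -0.078 m and y of punch in the frame of setup_rack between 0.094 and 0.122 m) or (y of punch_saddle in the frame of store_rack between -0.066 and -0.006 m and y of punch in the frame of setup_rack between 0.022 and 0.05 m) or (y of punch_saddle in the frame of store_rack between 0.006 and 0.066 m and y of punch in the frame of setup_rack between -0.05 and -0.022 m) or (y of punch_saddle in the frame of store_rack between 0.078 and 0.138 m and y of punch in the frame of setup_rack between -0.122 and -0.094 m)) and x of punch in the frame of setup_rack between -0.015 and 0.015 m and z of punch in the frame of setup_rack between 0.008 and 0.016 m and ((y of bumper_saddle in the frame of store_rack between -0.138 and -0.078 m and y of bumper in the frame of setup_rack between 0.094 and 0.122 m) or (y of bumper_saddle in the frame of store_rack between -0.066 and -0.006 m and y of bumper in the frame of setup_rack between 0.022 and 0.05 m) or (y of bumper_saddle in the frame of store_rack between 0.006 and 0.066 m and y of bumper in the frame of setup_rack between -0.05 and -0.022 m) or (y of bumper_saddle in the frame of store_rack between 0.078 and 0.138 m and y of bumper in the frame of setup_rack between -0.122 and -0.094 m)) and x of bumper in the frame of setup_rack between -0.015 and 0.015 m and z of bumper in the frame of setup_rack between 0.008 and 0.016 m); the robot touches nothing.
It fails at once if the die pin is dropped (falls freely faster than 0.7 m/s, a drop of about 25 mm) (contact force between the fingers and pin below 0.05 N and linear speed of pin above 0.7 m/s).
It fails at once if the V-block is dropped (falls freely faster than 0.7 m/s, a drop of about 25 mm) (contact force between the fingers and vblock below 0.05 N and linear speed of vblock above 0.7 m/s).
It fails at once if the punch is dropped (falls freely faster than 0.7 m/s, a drop of about 25 mm) (contact force between the fingers and punch below 0.05 N and linear speed of punch above 0.7 m/s).
It fails at once if the bumper is dropped (falls freely faster than 0.7 m/s, a drop of about 25 mm) (contact force between the fingers and bumper below 0.05 N and linear speed of bumper above 0.7 m/s).
It also fails if it takes over 99 s, if anything falls off the work surface, if the arm or the gripper's body presses on something with over 40 N, if the wrist force passes 120 N, or if a joint passes its speed limit or range.

## Working session

There is one attempt and no reset: what is moved stays moved. The work goes in short steps, Python scripts to look and compute and a tool call to move; the robot and the scene stay as the last step left them, time stands still between calls to the robot, and variables do not carry over. Pictures are saved under pics/ and viewed, and the job is handed in when it is done.

Besides the shell and the picture viewer there is one more tool, called after ">>>" as a command line: name --pt "numbers of a row" for each row, then --argument value for the rest. jog_arm: Moves the arm, as the interface text tells. Its arguments: {"type":"object","properties":{"commands":{"type":"array","items":{"type":"array","items":{"type":"number"}}},"grip_force":{"type":"number"}},"required":["commands"]}

```bash
mkdir -p pics; ls; python3 - <<'E'
from cell import manip, camera
import cv2
for n in("scene","top"):
    c=camera(n); cv2.imwrite(f"pics/{n}0.png",c["pixels"])
    print(n,c["vertical_fov"],c["cx"],c["cy"],c["rvec"],c["tvec"],[k for k in c])
print(manip.read_state())
E
```

```text
pics
scene 42.7158611697757 315.69774424347673 240.37973260542574 [ 1.15263192  2.4987449  -0.84504136] [ 378.54767168 -374.5805838  1166.85654094] ['pixels', 'vertical_fov', 'cx', 'cy', 'rvec', 'tvec']
top 46.18877440448976 321.02270856127836 242.65366235180167 [ 2.18288314 -2.16217295  0.04215492] [ 41.74534256 634.73828842 861.05626727] ['pixels', 'vertical_fov', 'cx', 'cy', 'rvec', 'tvec']
{'clock': 0.1, 'joints': array([ 1.27340824e+00,  3.00390959e-01,  1.52152055e+00, -2.29325331e-06,
        1.32075879e+00, -6.65930821e-02]), 'qd': array([-0.00235276, -0.00177083, -0.00189018, -0.00206272,  0.00046341,
        0.00091633]), 'effort': array([ 6.91903733e-04, -5.32641470e+01, -3.53287375e+01,  7.09071779e-02,
        2.34822911e-02, -6.38648635e-05]), 'eef_pos': array([125.7389705 , 535.17493642, 204.95591345]), 'eef_rot': array([-3.14051725e+00, -6.94942410e-05,  2.91079818e+00]), 'wrist_force': array([-0.25215734,  0.08167247,  0.23073521]), 'moment': array([ 0.00711618, -0.03558232,  0.00978357]), 'finger_gap': 94.42957261445756}
```

View pics/scene0.png

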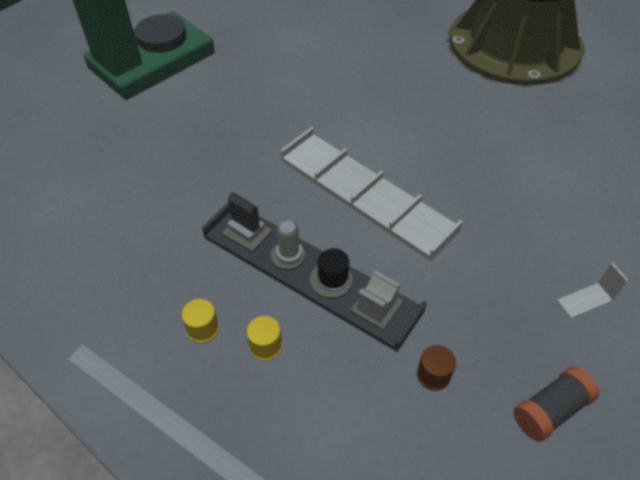

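View pics/top0.png

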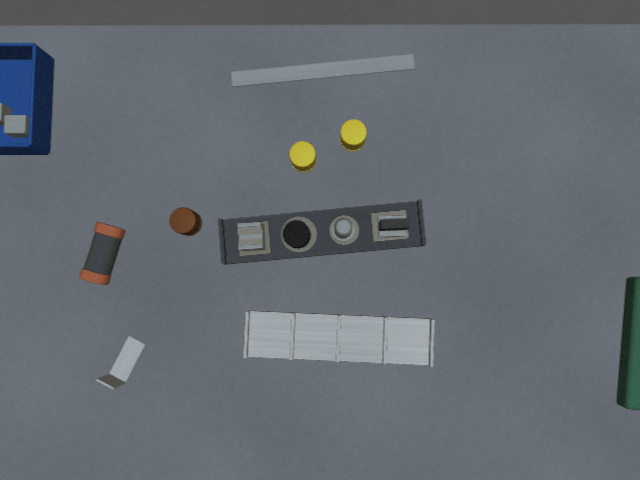

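```bash
cat > h.py <<'E'
import numpy as np, cv2
from cell import manip, camera
def cam(n):
    c=camera(n); f=240/np.tan(np.radians(c["vertical_fov"])/2)
    c["K"]=np.array([[f,0,c["cx"]],[0,f,c["cy"]],[0,0,1.]]); c["R"]=cv2.Rodrigues(np.array(c["rvec"],float))[0]; c["t"]=np.array(c["tvec"],float)
    return c
def proj(c,P): return cv2.projectPoints(np.atleast_2d(np.array(P,float)),np.array(c["rvec"],float),c["t"],c["K"],None)[0][:,0]
def back(c,uv,z):
    d=c["R"].T@np.linalg.solve(c["K"],[uv[0],uv[1],1.]); o=-c["R"].T@c["t"]
    return o+d*(z-o[2])/d[2]
def crop(c,name,x0,y0,x1,y1,s):
    im=cv2.resize(c["pixels"][y0:y1,x0:x1],None,fx=s,fy=s,interpolation=cv2.INTER_CUBIC); cv2.imwrite("pics/"+name+".png",im)
E
python3 - <<'E'
from h import *
c=cam("top"); crop(c,"t_store",205,190,435,275,3.4); crop(c,"t_setup",235,300,445,375,3.7)
s=cam("scene"); crop(s,"s_store",195,180,435,355,3.3); crop(s,"s_setup",275,120,470,260,4)
E
```

```text
(no output)
```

View pics/t_store.png

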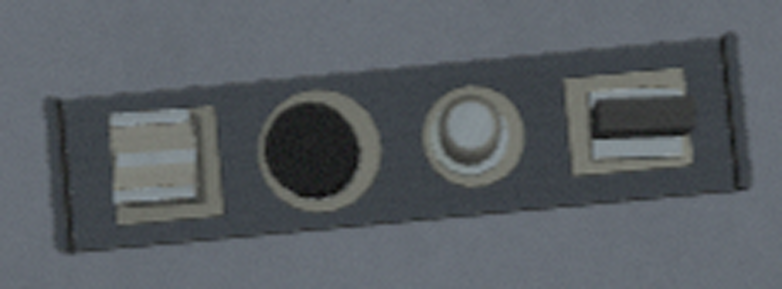

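View pics/t_setup.png

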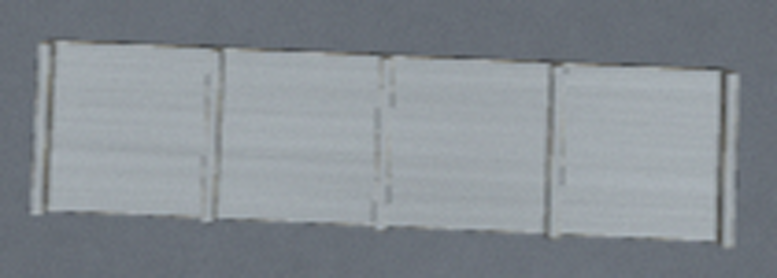

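View pics/s_store.png

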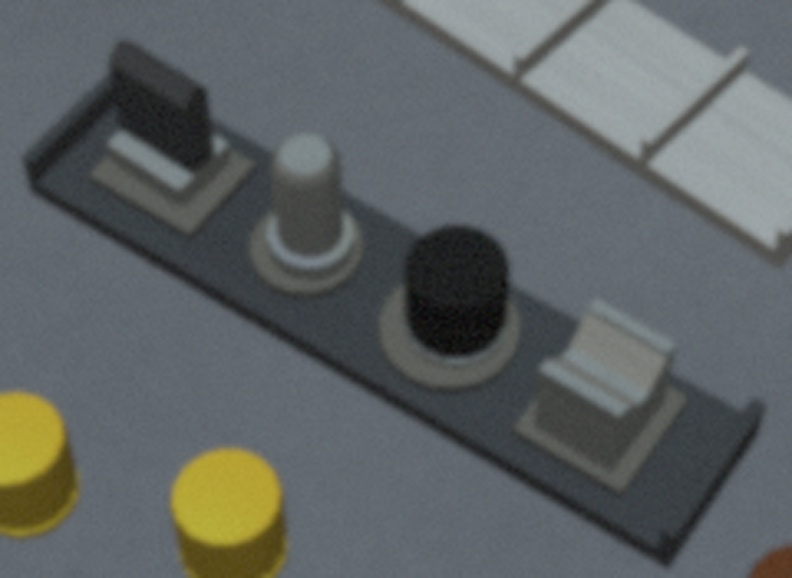

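View pics/s_setup.png

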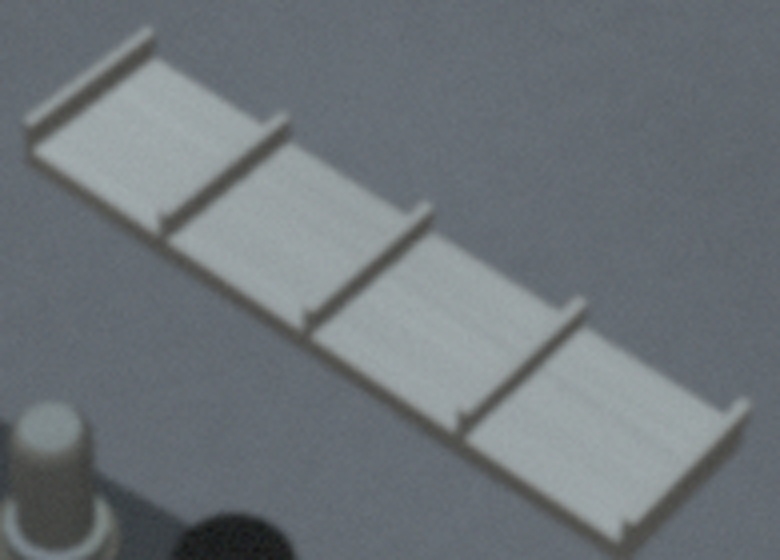

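```bash
cat > fit.py <<'E'
from h import *
from scipy.optimize import least_squares
c=cam("top"); s=cam("scene")
def u(p,x0,y0,k): return [(p[0]+.5)/k-.5+x0,(p[1]+.5)/k-.5+y0]
T=lambda p:u(p,205,190,3.4); TS=lambda p:u(p,235,300,3.7); S=lambda p:u(p,195,180,3.3); SS=lambda p:u(p,275,120,4)
def tr(q,P):
    a=q[2]; P=np.array(P,float); return np.c_[q[0]+np.cos(a)*P[:,0]-np.sin(a)*P[:,1],q[1]+np.sin(a)*P[:,0]+np.cos(a)*P[:,1],P[:,2]]
def fit(obs,q0):
    f=lambda q:np.concatenate([(proj(cc,tr(q,[P]))[0]-uv) for cc,P,uv in obs])
    r=least_squares(f,q0,x_scale=[1,1,.01],loss="soft_l1"); print(np.round(r.x,3)); print(np.round(f(r.x).reshape(-1,2),1).tolist()); return r.x
setup=[(c,(36,146.5,26),TS((38,42))),(c,(-36,146.5,26),TS((31,214))),(c,(36,-146.5,26),TS((740,71))),(c,(-36,-146.5,26),TS((735,246))),
 (s,(36,-146.5,26),SS((27,122))),(s,(-36,-146.5,26),SS((150,28))),(s,(-36,146.5,26),SS((748,402)))]
print("setup all");qs=fit(setup,[400,0,0]);print("top only");fit(setup[:4],[400,0,0])
st=[(c,(0,-36,18),T((474,136))),(c,(0,36,18),T((320,151))),(c,(25,108-26,18),T((214,105))),(c,(-25,108-26,18),T((222,213))),(c,(-25,108+26,18),T((118,223)))]
st+=[(c,(a*28,-108+b*23,18),T(p)) for a,b,p in((1,1,(564,79)),(1,-1,(684,68)),(-1,-1,(692,163)),(-1,1,(575,174)))]
ss=[(s,(a*28,-108+b*23,18),S(p)) for a,b,p in((-1,-1,(258,165)),(1,-1,(92,175)),(1,1,(190,233)))]+[(s,(0,-36,18),S((306,243)))]
print("store");fit(st,[600,0,0])
# x half 28? saddle x=46,y=56 for punch; x=52,y=50 vblock
def sad(h,y0,hx,hy,lst,cc,f): return [(cc,(a*hx,y0+b*hy,18),f(p)) for a,b,p in lst]
st=[(c,(0,-36,18),T((474,136))),(c,(0,36,18),T((320,151)))]
st+=sad(0,108,26,25,[(1,-1,(214,105)),(-1,-1,(222,213)),(-1,1,(118,223))],c,T)+sad(0,-108,23,28,[(1,1,(564,79)),(1,-1,(684,68)),(-1,-1,(692,163)),(-1,1,(575,174))],c,T)
print("top correct");fit(st,[600,0,0])
st+=sad(0,-108,23,28,[(-1,-1,(258,165)),(1,-1,(92,175)),(1,1,(190,233))],s,S)+sad(0,108,26,25,[(1,-1,(517,425)),(1,1,(620,490)),(-1,1,(686,400))],s,S)
print("both");qt=fit(st,[600,0,0])
print("punch blade top ridge mid", back(c,T((643,115)),83), "vblock top", back(c,T((154,157)),60),"bumper top",back(c,T((312,150)),60),"pin top",back(c,T((471,121)),80))
print("tops",tr(qt,[(0,y,18) for y in(108,36,-36,-108)]).round(1).tolist())
print("bays",tr(qs,[(0,y,12) for y in(-108,-36,36,108)]).round(1).tolist())
# overlay
for cc,n in((c,"top"),(s,"scene")):
    im=cc["pixels"].copy(); im=cv2.resize(im,None,fx=2,fy=2,interpolation=cv2.INTER_CUBIC)
    def poly(q,P,col):
        cv2.polylines(im,[np.round(proj(cc,tr(q,P))*2+.5).astype(int)],True,col,1)
    for z in(0,12): poly(qs,[(36,146.5,z),(36,-146.5,z),(-36,-146.5,z),(-36,146.5,z)],(0,0,255)); poly(qt,[(36,155,z),(36,-155,z),(-36,-155,z),(-36,155,z)],(0,255,0))
    for y0,hx,hy in((108,26,25),(-108,23,28)): poly(qt,[(hx,y0+hy,18),(hx,y0-hy,18),(-hx,y0-hy,18),(-hx,y0+hy,18)],(0,255,255))
    poly(qt,[(0,y,18) for y in(-36,36)],(255,0,255))
    cv2.imwrite(f"pics/ov_{n}.png",im[360:760,400:900] if n=="top" else im[220:720,380:960])
E
python3 fit.py
```

```text
setup all
[ 4.86289e+02  1.94030e+01 -3.10000e-02]
[[0.2, -0.2], [-0.2, 0.1], [-0.3, 0.2], [-0.2, 0.2], [-1.3, -0.6], [-0.9, -0.4], [1.4, 0.4]]
top only
[ 4.86376e+02  1.92020e+01 -2.90000e-02]
[[0.3, -0.1], [-0.1, 0.2], [-0.2, -0.0], [-0.0, -0.0]]
store
[6.51929e+02 4.79060e+01 1.01000e-01]
[[-0.2, -0.1], [-0.3, -0.2], [0.6, 0.3], [1.0, -0.1], [-1.1, 0.0], [2.6, -3.8], [-3.6, -3.3], [-2.4, 4.1], [2.8, 3.5]]
top correct
[6.52155e+02 4.76960e+01 1.00000e-01]
[[-0.1, -0.2], [-0.2, -0.4], [0.1, -0.4], [0.5, 0.4], [-0.3, 0.3], [-0.1, -0.4], [0.0, -0.4], [0.6, 0.6], [-0.5, 0.6]]
both
[6.51947e+02 4.79400e+01 1.00000e-01]
[[-0.2, -0.0], [-0.3, -0.3], [-0.0, -0.3], [0.3, 0.5], [-0.5, 0.4], [-0.2, -0.3], [-0.1, -0.3], [0.5, 0.7], [-0.7, 0.7], [-31.0, -17.9], [-1.1, -0.5], [0.1, 0.0], [-1.6, 1.1], [0.4, 0.9], [1.0, -0.8]]
punch blade top ridge mid [659.13972174 -59.89587694  83.        ] vblock top [641.15654447 154.0861971   60.        ] bumper top [644.84143895  83.88785356  60.        ] pin top [656.28832604  13.81635872  80.        ]
tops [[641.2, 155.4, 18.0], [648.4, 83.8, 18.0], [655.5, 12.1, 18.0], [662.7, -59.5, 18.0]]
bays [[483.0, -88.5, 12.0], [485.2, -16.6, 12.0], [487.4, 55.4, 12.0], [489.6, 127.4, 12.0]]
```

```bash
python3 - <<'E'
from h import *
c=cam("top"); crop(c,"z_vb",228,215,278,265,11); crop(c,"z_pu",365,205,415,250,11)
im=np.hstack([cv2.imread("pics/z_vb.png")[:495,:360],cv2.imread("pics/z_pu.png")[:495,:440]]);print(im.shape)
im=np.hstack([cv2.imread("pics/z_vb.png")[:495,:],]);cv2.imwrite("pics/z1.png",im)
E
```

```text
(495, 800, 3)
```

View pics/z1.png

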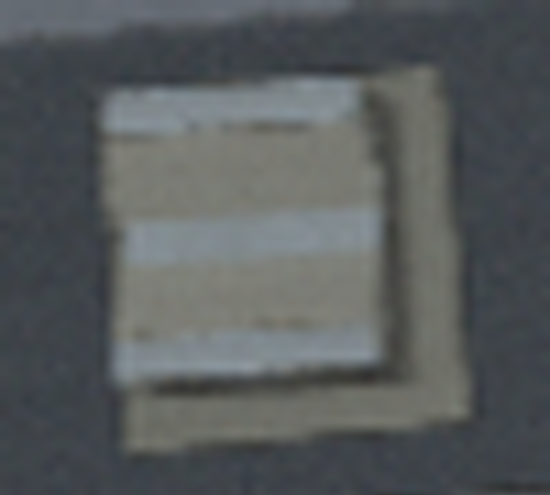

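View pics/z_pu.png

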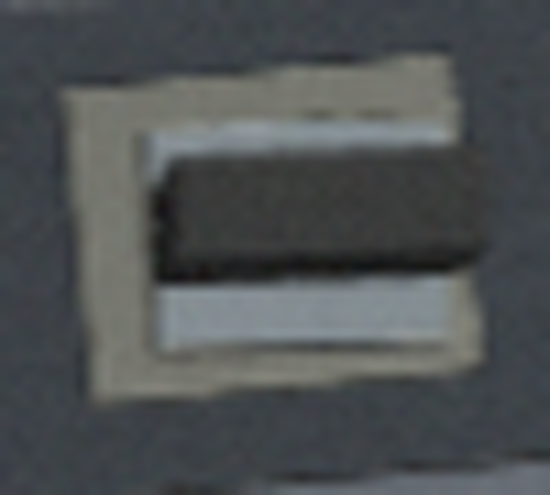

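View pics/ov_top.png

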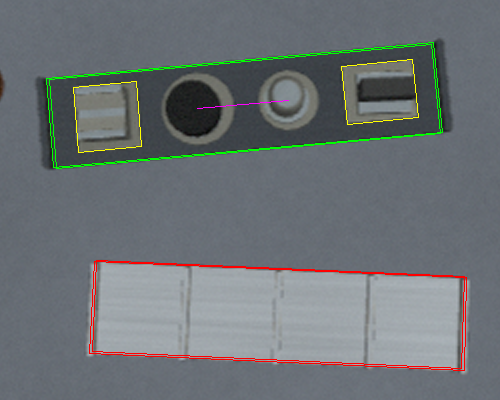

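View pics/ov_scene.png

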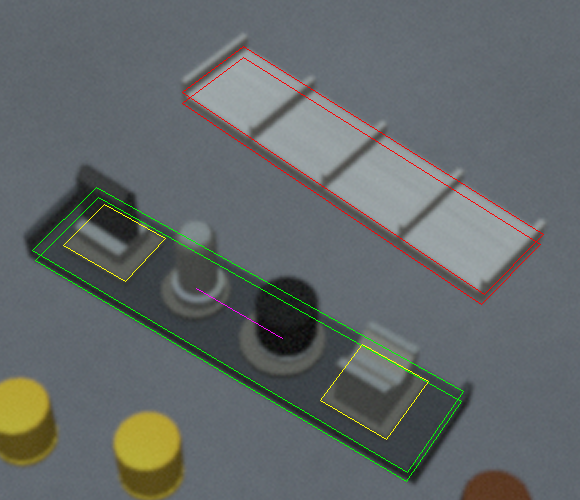

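Candidates (top view): the black bumper is at (297,234). The yellow look-alikes are at (302,156) and (353,134), and the brown one is at (185,221). The close crop shows the black one on its saddle in the rack. The order from the left is vblock, bumper, pin, punch. Fits agree to about 1–2 mm, so I'll take the V-block first.

>>> jog_arm --pt "0.515 -0.381 -0.06 0 0 -0.618 0.8" --pt "0.515 -0.381 -0.06 0 0 -0.618 0.8" --pt "0.515 -0.381 -0.06 0 0 -0.618 0.8" --pt "0.515 -0.381 -0.06 0 0 -0.618 0.8" --pt "0.515 -0.381 -0.06 0 0 -0.618 0.8" --pt "0.515 -0.381 -0.06 0 0 -0.618 0.8" --pt "0.515 -0.381 -0.06 0 0 -0.618 0.8" --pt "0.515 -0.381 -0.06 0 0 -0.618 0.8" --pt "0.515 -0.381 -0.06 0 0 -0.618 0.8" --pt "0.515 -0.381 -0.06 0 0 -0.618 0.8" --grip_force 30

```text
clock: 1.6
eef_pos: [627.6, 163.8, 147.0]
eef_rot: [3.141, -0.0, 1.616]
wrist_force: [0.5, 0.7, 0.6]
finger_gap: 75.2
```

>>> jog_arm --pt "0 0 0 0 0 0 0.8" --pt "0 0 0 0 0 0 0.8" --pt "0 0 0 0 0 0 0.8" --pt "0 0 0 0 0 0 0.8" --pt "0 0 0 0 0 0 0.8" --pt "0 0 0 0 0 0 0.8" --pt "0 0 0 0 0 0 0.8" --pt "0 0 0 0 0 0 0.8" --pt "0 0 0 0 0 0 0.8" --pt "0 0 0 0 0 0 0.8"

```text
clock: 2.85
eef_pos: [626.1, 165.3, 147.1]
eef_rot: [3.142, 0.0, 1.616]
wrist_force: [-0.4, 1.0, -0.6]
finger_gap: 75.4
```

>>> jog_arm --pt "0.015 -0.011 0 0 0 0 0.8" --pt "0.015 -0.011 -0.04 0 0 0 0.8" --pt "0.015 -0.011 -0.075 0 0 0 0.8" --pt "0.015 -0.011 -0.1 0 0 0 0.8" --pt "0.015 -0.011 -0.115 0 0 0 0.8" --pt "0.015 -0.011 -0.123 0 0 0 0.8" --pt "0.015 -0.011 -0.123 0 0 0 0.8" --pt "0.015 -0.011 -0.123 0 0 0 0.8" --pt "0.015 -0.011 -0.123 0 0 0 0.4" --pt "0.015 -0.011 -0.123 0 0 0 0.3"

```text
clock: 4.1
eef_pos: [641.2, 154.3, 24.6]
eef_rot: [3.141, -0.0, 1.616]
wrist_force: [-0.2, 0.3, 0.3]
finger_gap: 58.4
```

```bash
python3 - <<'E'
from h import *
s=cam("scene"); crop(s,"a1",250,200,450,350,4)
print(manip.read_state()["finger_gap"])
E
```

```text
54.40690559590227
```

View pics/a1.png

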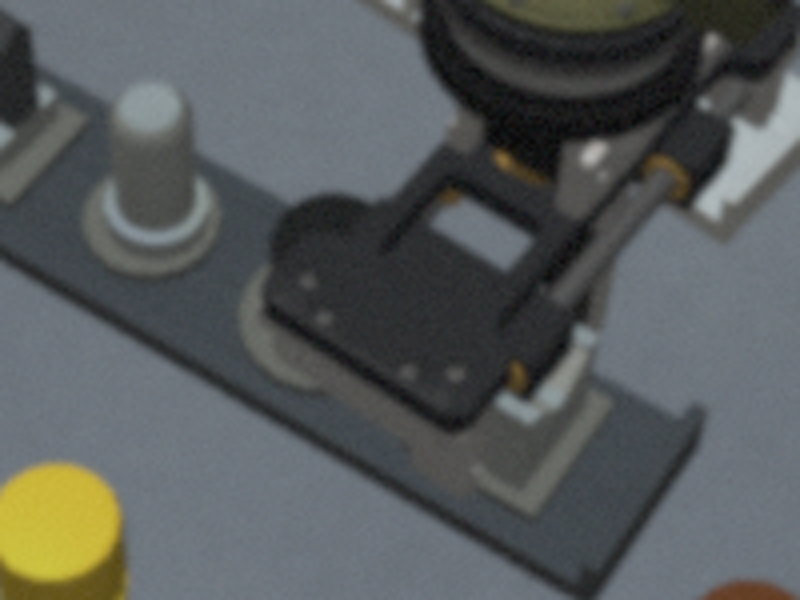

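>>> jog_arm --pt "0 0 0 0 0 0 0.3" --pt "0 0 0 0 0 0 0.3" --pt "0 0 0 0 0 0 0.3" --pt "0 0 0 0 0 0 0.3" --pt "0 0 0 0 0 0 0.3" --pt "0 0 0.005 0 0 0 0.3" --pt "0 0 0.02 0 0 0 0.3" --pt "0 0 0.045 0 0 0 0.3" --pt "0 0 0.075 0 0 0 0.3" --pt "0 0 0.1 0 0 0 0.3"

```text
clock: 5.4
eef_pos: [641.2, 154.4, 126.4]
eef_rot: [3.14, -0.0, 1.617]
wrist_force: [-0.5, -1.1, -3.4]
finger_gap: 39.6
```

>>> jog_arm --pt "-0.01 -0.015 0 0 0 -0.005 0.3" --pt "-0.033 -0.05 0 0 0 -0.01 0.3" --pt "-0.06 -0.092 0 0 0 -0.016 0.3" --pt "-0.087 -0.134 0 0 0 -0.022 0.3" --pt "-0.114 -0.176 0 0 0 -0.028 0.3" --pt "-0.138 -0.213 0 0 0 -0.034 0.3" --pt "-0.152 -0.235 0 0 0 -0.036 0.3" --pt "-0.158 -0.243 0 0 0 -0.036 0.3" --pt "-0.158 -0.243 -0.02 0 0 -0.036 0.3" --pt "-0.158 -0.243 -0.045 0 0 -0.036 0.3"

```text
clock: 6.65
eef_pos: [483.8, -88.3, 79.5]
eef_rot: [3.14, 0.0, 1.541]
wrist_force: [-0.4, -0.7, -2.7]
finger_gap: 39.7
```

```bash
python3 - <<'E'
from h import *
s=cam("scene"); crop(s,"a2",240,90,440,240,4)
c=cam("top"); crop(c,"a2t",300,280,460,400,4)
print(manip.read_state()["eef_pos"])
E
```

```text
[482.22258057 -87.88314618  77.56929078]
```

View pics/a2.png

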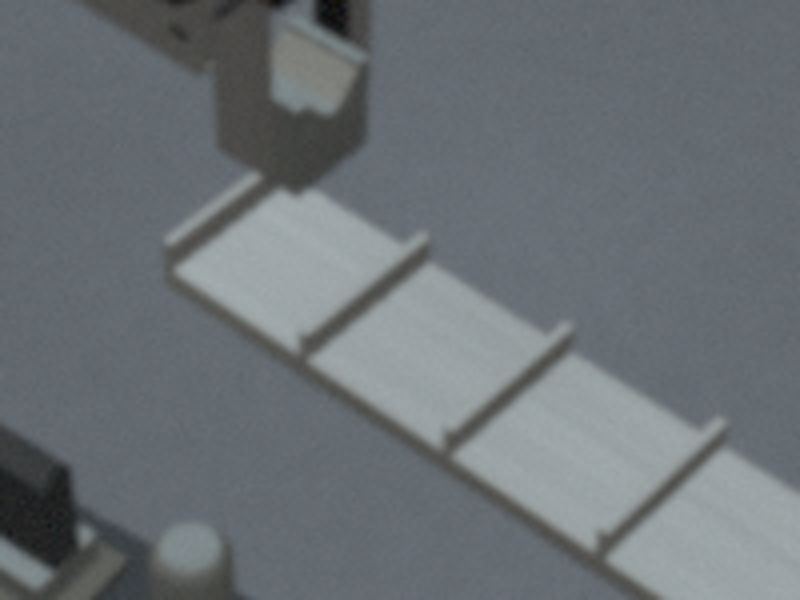

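>>> jog_arm --pt "0 0 -0.015 0 0 0 0.3" --pt "0 0 -0.032 0 0 0 0.3" --pt "0 0 -0.045 0 0 0 0.3" --pt "0 0 -0.052 0 0 0 0.3" --pt "0 0 -0.055 0 0 0 0.3" --pt "0 0 -0.057 0 0 0 0.3" --pt "0 0 -0.058 0 0 0 0.3" --pt "0 0 -0.059 0 0 0 0.3" --pt "0 0 -0.059 0 0 0 0.3" --pt "0 0 -0.059 0 0 0 0.3"

```text
clock: 8.0
eef_pos: [483.1, -88.7, 20.3]
eef_rot: [3.141, 0.0, 1.541]
wrist_force: [0.5, -0.3, -3.0]
finger_gap: 40.1
```

>>> jog_arm --pt "0 0 -0.001 0 0 0 0.3" --pt "0 0 -0.0015 0 0 0 0.3" --pt "0 0 -0.002 0 0 0 0.3" --pt "0 0 -0.002 0 0 0 0.3" --pt "0 0 -0.002 0 0 0 0.5" --pt "0 0 -0.002 0 0 0 0.6" --pt "0 0 -0.002 0 0 0 0.65" --pt "0 0 -0.002 0 0 0 0.65" --pt "0 0 -0.002 0 0 0 0.65" --pt "0 0 0.01 0 0 0 0.65"

```text
clock: 9.25
eef_pos: [482.6, -88.6, 30.0]
eef_rot: [-3.14, -0.0, 1.541]
wrist_force: [-0.2, -0.1, -0.0]
finger_gap: 60.9
```

>>> jog_arm --pt "0 0 0.04 0 0 0 0.75" --pt "0 0 0.09 0 0 0 0.75" --pt "0.02 0.02 0.11 0 0 0.005 0.75" --pt "0.06 0.063 0.11 0 0 0.014 0.75" --pt "0.1 0.105 0.11 0 0 0.014 0.75" --pt "0.14 0.147 0.11 0 0 0.014 0.75" --pt "0.158 0.167 0.11 0 0 0.014 0.75" --pt "0.164 0.1725 0.11 0 0 0.014 0.75" --pt "0.164 0.1725 0.08 0 0 0.014 0.75" --pt "0.164 0.1725 0.055 0 0 0.014 0.75"

```text
clock: 10.5
eef_pos: [646.6, 82.9, 84.9]
eef_rot: [3.142, 0.0, 1.57]
wrist_force: [0.8, -0.2, -0.8]
finger_gap: 70.4
```

```bash
python3 - <<'E'
from h import *
s=cam("scene"); crop(s,"a3",195,90,435,270,3.3)
c=cam("top"); crop(c,"a3t",205,180,445,380,3.2)
print(manip.read_state()["eef_pos"])
E
```

```text
[645.46147733  82.79666372  83.10452415]
```

View pics/a3.png

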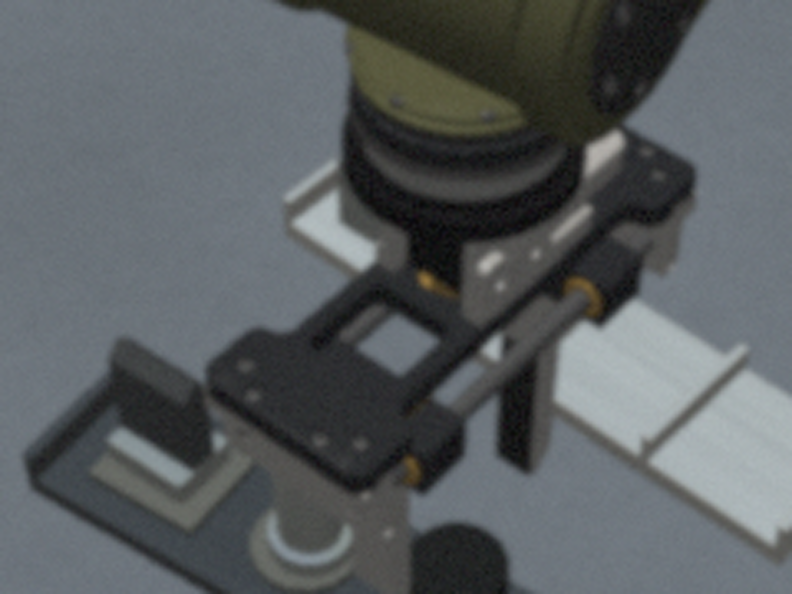

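View pics/a3t.png

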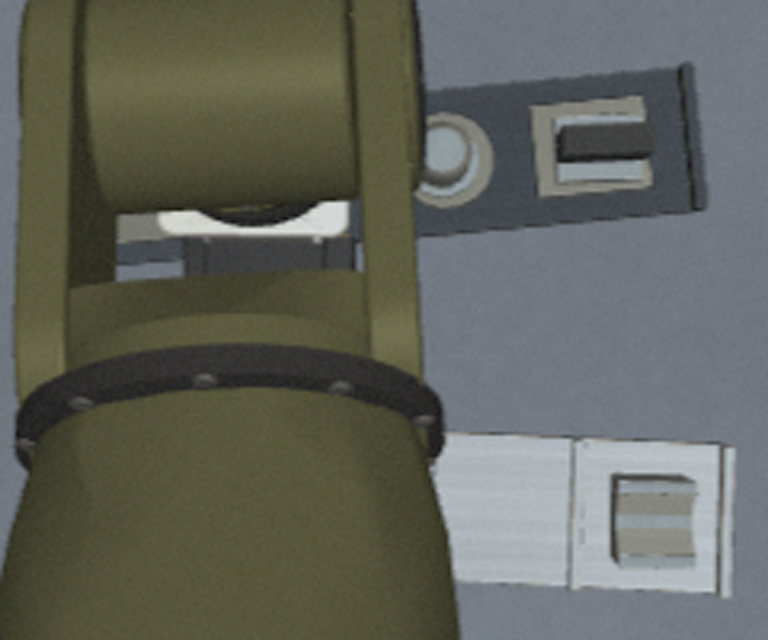

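>>> jog_arm --pt "0.001 0.001 -0.025 0 0 0 0.75" --pt "0.001 0.001 -0.045 0 0 0 0.75" --pt "0.001 0.001 -0.054 0 0 0 0.75" --pt "0.001 0.001 -0.058 0 0 0 0.75" --pt "0.001 0.001 -0.058 0 0 0 0.6" --pt "0.001 0.001 -0.058 0 0 0 0.5" --pt "0.001 0.001 -0.058 0 0 0 0.4" --pt "0.001 0.001 -0.058 0 0 0 0.35" --pt "0.001 0.001 -0.058 0 0 0 0.35" --pt "0.001 0.001 -0.058 0 0 0 0.35" --grip_force 15

```text
clock: 11.85
eef_pos: [648.2, 84.8, 27.6]
eef_rot: [3.141, -0.0, 1.57]
wrist_force: [-1.7, -0.6, 4.8]
finger_gap: 41.7
```

```bash
python3 - <<'E'
from h import *
s=cam("scene"); crop(s,"a4",225,200,425,350,4)
for k in("eef_pos","wrist_force","moment","finger_gap"): print(manip.read_state()[k])
E
```

```text
[648.21541165  84.84992363  27.55761991]
[-1.73720404 -0.33401248  6.06549723]
[-0.05496421  0.44604744 -0.0243724 ]
41.79596169277406
```

View pics/a4.png

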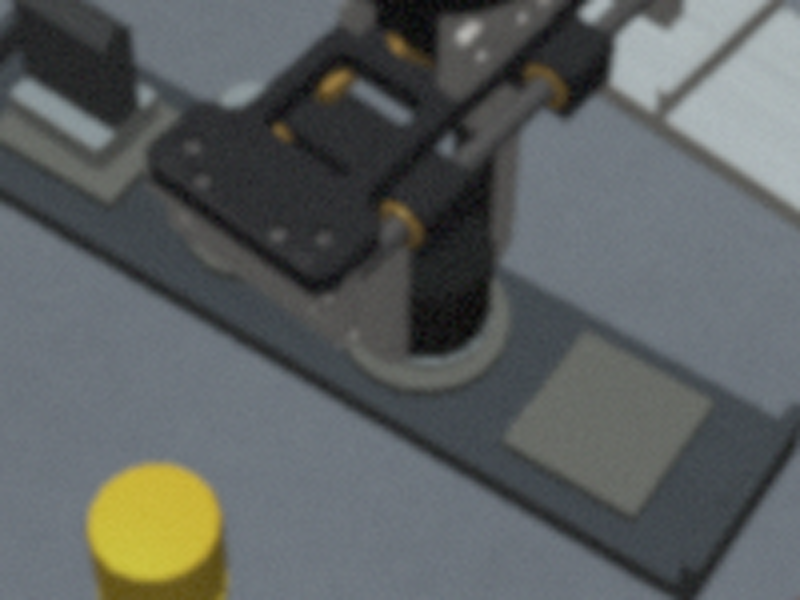

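>>> jog_arm --pt "0 0 0.005 0 0 0 0.35" --pt "0 0 0.02 0 0 0 0.35" --pt "0 0 0.05 0 0 0 0.35" --pt "0 0 0.085 0 0 0 0.35" --pt "-0.01 -0.006 0.105 0 0 0 0.35" --pt "-0.045 -0.028 0.105 0 0 0 0.35" --pt "-0.09 -0.056 0.105 0 0 0 0.35" --pt "-0.135 -0.084 0.105 0 0 0 0.35" --pt "-0.156 -0.097 0.1 0 0 0 0.35" --pt "-0.163 -0.101 0.08 0 0 0 0.35"

```text
clock: 13.15
eef_pos: [485.0, -17.0, 108.9]
eef_rot: [3.138, 0.0, 1.569]
wrist_force: [0.7, 0.2, -0.4]
finger_gap: 41.6
```

>>> jog_arm --pt "0 0 -0.015 0 0 0 0.35" --pt "0 0 -0.035 0 0 0 0.35" --pt "0 0 -0.055 0 0 0 0.35" --pt "0 0 -0.068 0 0 0 0.35" --pt "0 0 -0.075 0 0 0 0.35" --pt "0 0 -0.079 0 0 0 0.35" --pt "0 0 -0.081 0 0 0 0.35" --pt "0 0 -0.081 0 0 0 0.35" --pt "0 0 -0.081 0 0 0 0.35" --pt "0 0 -0.081 0 0 0 0.35"

```text
clock: 14.4
eef_pos: [485.2, -16.2, 26.4]
eef_rot: [3.141, 0.0, 1.57]
wrist_force: [0.1, 0.2, -0.1]
finger_gap: 41.7
```

```bash
python3 - <<'E'
from h import *
s=cam("scene"); crop(s,"a5",270,110,430,230,5)
for k in("eef_pos","wrist_force","moment","finger_gap"): print(manip.read_state()[k])
E
```

```text
[485.13899299 -16.18365043  26.31341653]
[-0.34185335 -0.06293209 -0.4607828 ]
[-0.05161772  0.04603974 -0.01208077]
41.795607356124584
```

View pics/a5.png

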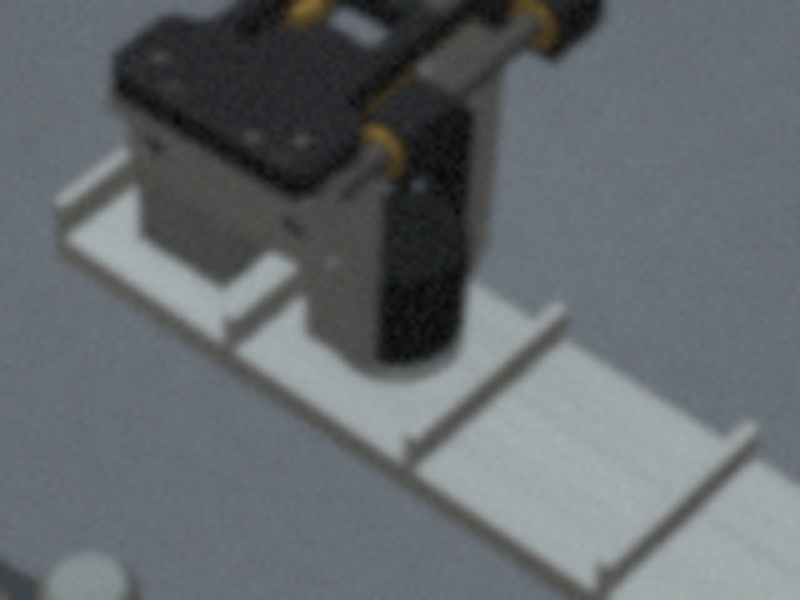

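>>> jog_arm --pt "0 0 -0.002 0 0 0 0.35" --pt "0 0 -0.0035 0 0 0 0.35" --pt "0 0 -0.0045 0 0 0 0.35" --pt "0 0 -0.0045 0 0 0 0.35" --pt "0 0 -0.0045 0 0 0 0.5" --pt "0 0 -0.0045 0 0 0 0.6" --pt "0 0 -0.0045 0 0 0 0.7" --pt "0 0 -0.0045 0 0 0 0.7" --pt "0 0 -0.0045 0 0 0 0.7" --pt "0 0 0.01 0 0 0 0.7"

```text
clock: 15.7
eef_pos: [484.5, -16.1, 36.0]
eef_rot: [-3.14, -0.0, 1.57]
wrist_force: [0.2, -1.0, -0.1]
finger_gap: 65.7
```

>>> jog_arm --pt "0 0 0.04 0 0 0 0.7" --pt "0 0 0.085 0 0 0 0.65" --pt "0.02 0.003 0.1 0 0 0 0.65" --pt "0.06 0.01 0.1 0 0 0 0.65" --pt "0.105 0.018 0.1 0 0 0 0.65" --pt "0.145 0.025 0.1 0 0 0 0.65" --pt "0.165 0.028 0.1 0 0 0 0.65" --pt "0.1705 0.029 0.1 0 0 0 0.65" --pt "0.1705 0.029 0.085 0 0 0 0.65" --pt "0.1705 0.029 0.07 0 0 0 0.65" --grip_force 30

```text
clock: 16.95
eef_pos: [654.8, 12.7, 105.2]
eef_rot: [-3.141, 0.0, 1.57]
wrist_force: [0.0, -0.0, -0.2]
finger_gap: 61.3
```

```bash
python3 - <<'E'
from h import *
s=cam("scene"); crop(s,"a6",195,130,435,310,3.3)
c=cam("top"); crop(c,"a6t",205,180,445,380,3.2)
print(manip.read_state()["eef_pos"])
E
```

```text
[654.07515395  12.72523025 103.75747358]
```

View pics/a6.png

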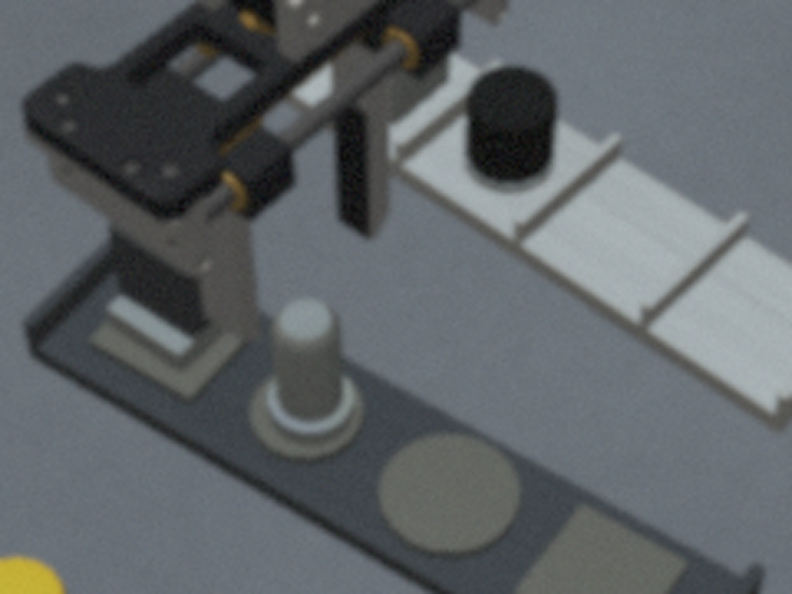

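View pics/a6t.png

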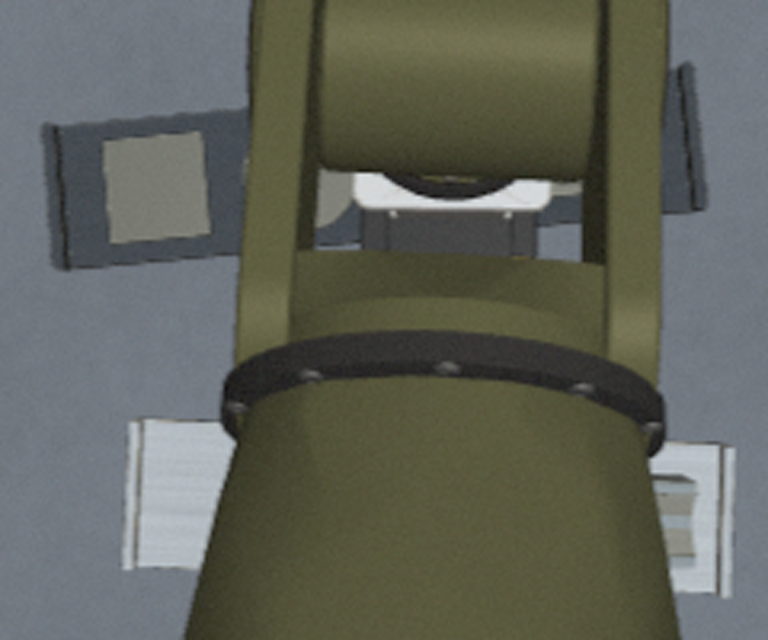

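>>> jog_arm --pt "0.0015 0 -0.025 0 0 0 0.65" --pt "0.0015 0 -0.05 0 0 0 0.65" --pt "0.0015 0 -0.063 0 0 0 0.65" --pt "0.0015 0 -0.069 0 0 0 0.65" --pt "0.0015 0 -0.069 0 0 0 0.65" --pt "0.0015 0 -0.069 0 0 0 0.5" --pt "0.0015 0 -0.069 0 0 0 0.35" --pt "0.0015 0 -0.069 0 0 0 0.2" --pt "0.0015 0 -0.069 0 0 0 0.2" --pt "0.0015 0 -0.069 0 0 0 0.2"

```text
clock: 18.3
eef_pos: [657.0, 12.8, 37.3]
eef_rot: [-3.141, 0.0, 1.57]
wrist_force: [-2.4, -0.1, 2.5]
finger_gap: 27.0
```

>>> jog_arm --pt "0 0 0.005 0 0 0 0.2" --pt "0 0 0.02 0 0 0 0.2" --pt "0 0 0.05 0 0 0 0.2" --pt "0 0 0.08 0 0 0 0.2" --pt "-0.012 0.003 0.095 0 0 0 0.2" --pt "-0.05 0.0125 0.095 0 0 0 0.2" --pt "-0.095 0.024 0.095 0 0 0 0.2" --pt "-0.14 0.035 0.095 0 0 0 0.2" --pt "-0.162 0.0405 0.09 0 0 0 0.2" --pt "-0.169 0.0425 0.075 0 0 0 0.2"

```text
clock: 19.55
eef_pos: [487.8, 55.7, 113.8]
eef_rot: [3.139, -0.0, 1.571]
wrist_force: [0.8, 0.4, -3.5]
finger_gap: 27.3
```

>>> jog_arm --pt "0 0 -0.015 0 0 0 0.2" --pt "0 0 -0.035 0 0 0 0.2" --pt "0 0 -0.053 0 0 0 0.2" --pt "0 0 -0.065 0 0 0 0.2" --pt "0 0 -0.072 0 0 0 0.2" --pt "0 0 -0.075 0 0 0 0.2" --pt "0 0 -0.076 0 0 0 0.2" --pt "0 0 -0.076 0 0 0 0.2" --pt "0 0 -0.076 0 0 0 0.2" --pt "0 0 -0.076 0 0 0 0.2"

```text
clock: 20.8
eef_pos: [488.1, 55.3, 36.3]
eef_rot: [3.141, -0.0, 1.57]
wrist_force: [-0.5, -0.1, -2.6]
finger_gap: 27.2
```

```bash
python3 - <<'E'
from h import *
s=cam("scene"); crop(s,"a7",300,120,460,240,5)
for k in("eef_pos","wrist_force","moment","finger_gap"): print(manip.read_state()[k])
E
```

```text
[488.14124408  55.30545641  36.28228935]
[ 0.11177283  0.22087653 -2.84769644]
[-0.00658401  0.02513961  0.00507755]
27.463981308069652
```

View pics/a7.png

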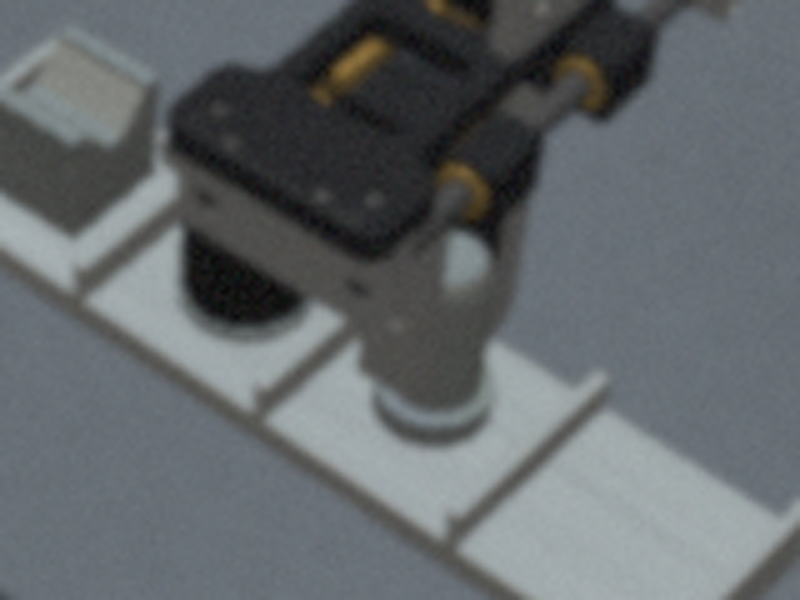

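>>> jog_arm --pt "0 0 -0.002 0 0 0 0.2" --pt "0 0 -0.0035 0 0 0 0.2" --pt "0 0 -0.0048 0 0 0 0.2" --pt "0 0 -0.0048 0 0 0 0.2" --pt "0 0 -0.0048 0 0 0 0.2" --pt "0 0 -0.0048 0 0 0 0.4" --pt "0 0 -0.0048 0 0 0 0.5" --pt "0 0 -0.0048 0 0 0 0.5" --pt "0 0 -0.0048 0 0 0 0.5" --pt "0 0 0.01 0 0 0 0.5"

```text
clock: 22.1
eef_pos: [487.5, 55.3, 46.0]
eef_rot: [-3.14, 0.0, 1.57]
wrist_force: [0.0, 0.5, 0.1]
finger_gap: 47.0
```

>>> jog_arm --pt "0 0 0.04 0 0 0 0.55" --pt "0 0 0.085 0 0 0 0.55" --pt "0.02 -0.013 0.1 0 0 0.01 0.55" --pt "0.06 -0.04 0.1 0 0 0.01 0.55" --pt "0.1 -0.066 0.1 0 0 0.01 0.55" --pt "0.14 -0.092 0.1 0 0 0.01 0.55" --pt "0.167 -0.11 0.1 0 0 0.01 0.55" --pt "0.174 -0.115 0.1 0 0 0.01 0.55" --pt "0.174 -0.115 0.085 0 0 0.01 0.55" --pt "0.174 -0.115 0.065 0 0 0.01 0.55"

```text
clock: 23.35
eef_pos: [661.4, -58.9, 110.4]
eef_rot: [3.142, -0.0, 1.592]
wrist_force: [0.9, 1.6, -0.3]
finger_gap: 51.4
```

```bash
python3 - <<'E'
from h import *
s=cam("scene"); crop(s,"a8",195,90,435,270,3.3)
print(manip.read_state()["eef_pos"])
E
```

```text
[660.12396952 -58.75909723 106.83847788]
```

View pics/a8.png

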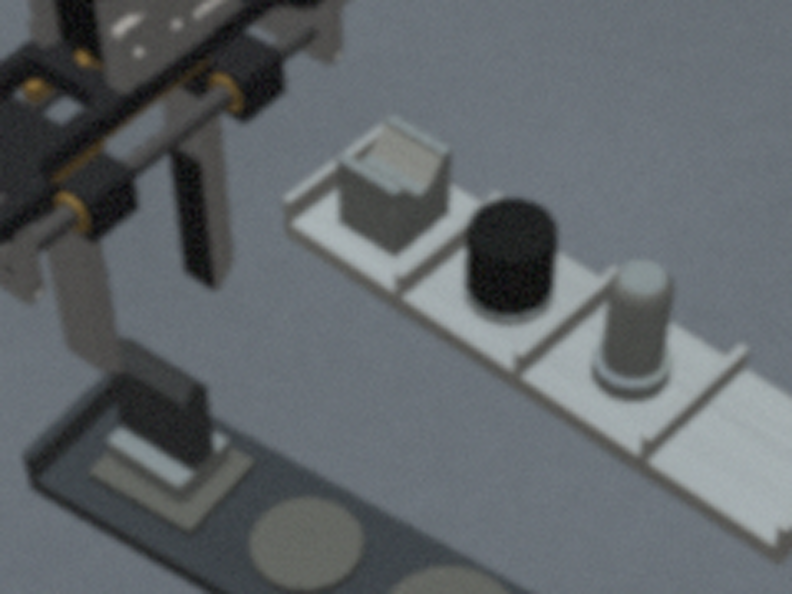

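>>> jog_arm --pt "0.001 -0.001 -0.025 0 0 0 0.55" --pt "0.001 -0.001 -0.048 0 0 0 0.55" --pt "0.001 -0.001 -0.061 0 0 0 0.55" --pt "0.001 -0.001 -0.067 0 0 0 0.55" --pt "0.001 -0.001 -0.067 0 0 0 0.55" --pt "0.001 -0.001 -0.067 0 0 0 0.4" --pt "0.001 -0.001 -0.067 0 0 0 0.25" --pt "0.001 -0.001 -0.067 0 0 0 0.05" --pt "0.001 -0.001 -0.067 0 0 0 0.05" --pt "0.001 -0.001 -0.067 0 0 0 0.05"

```text
clock: 24.65
eef_pos: [662.9, -60.7, 44.2]
eef_rot: [-3.141, -0.0, 1.591]
wrist_force: [-1.6, 0.4, 1.2]
finger_gap: 13.8
```

```bash
python3 - <<'E'
from h import *
s=cam("scene"); crop(s,"a9",195,150,355,270,5)
for k in("eef_pos","wrist_force","moment","finger_gap"): print(manip.read_state()[k])
E
```

```text
[662.94308848 -60.66515062  44.16569774]
[-1.83783161  0.25910602  1.57918918]
[-0.06680678  0.42967573 -0.04294652]
13.887988850351038
```

View pics/a9.png

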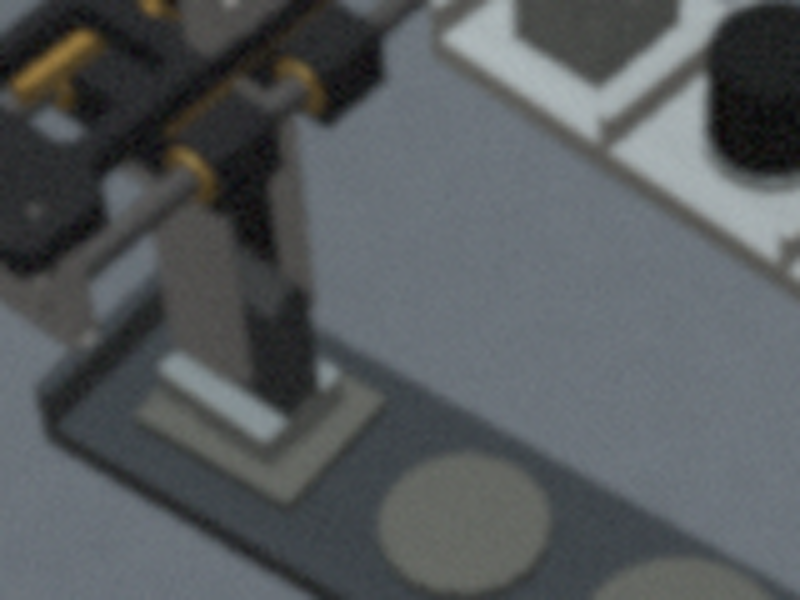

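>>> jog_arm --pt "0 0 0.005 0 0 0 0.05" --pt "0 0 0.02 0 0 0 0.05" --pt "0 0 0.05 0 0 0 0.05" --pt "0 0 0.08 0 0 0 0.05" --pt "-0.012 0.013 0.095 0 0 0 0.05" --pt "-0.046 0.05 0.095 0 0 -0.01 0.05" --pt "-0.085 0.092 0.095 0 0 -0.02 0.05" --pt "-0.125 0.136 0.095 0 0 -0.024 0.05" --pt "-0.158 0.171 0.095 0 0 -0.024 0.05" --pt "-0.173 0.188 0.095 0 0 -0.024 0.05"

```text
clock: 25.95
eef_pos: [488.8, 128.9, 140.4]
eef_rot: [3.14, -0.0, 1.543]
wrist_force: [1.8, 0.1, -2.8]
finger_gap: 13.9
```

>>> jog_arm --pt "0 0 0 0 0 0 0.05" --pt "0 0 -0.02 0 0 0 0.05" --pt "0 0 -0.04 0 0 0 0.05" --pt "0 0 -0.06 0 0 0 0.05" --pt "0 0 -0.075 0 0 0 0.05" --pt "0 0 -0.085 0 0 0 0.05" --pt "0 0 -0.09 0 0 0 0.05" --pt "0 0 -0.092 0 0 0 0.05" --pt "0 0 -0.092 0 0 0 0.05" --pt "0 0 -0.092 0 0 0 0.05"

```text
clock: 27.2
eef_pos: [490.3, 127.4, 47.5]
eef_rot: [3.141, -0.0, 1.541]
wrist_force: [1.2, 0.4, -3.7]
finger_gap: 13.6
```

```bash
python3 - <<'E'
from h import *
s=cam("scene"); crop(s,"b1",330,140,490,260,5)
for k in("eef_pos","wrist_force","moment","finger_gap"): print(manip.read_state()[k])
E
```

```text
[490.23685336 127.33818787  47.47045288]
[ 0.38234346  0.57639741 -3.42743295]
[-0.07241526  0.06237222  0.01231434]
14.113025147131548
```

View pics/b1.png

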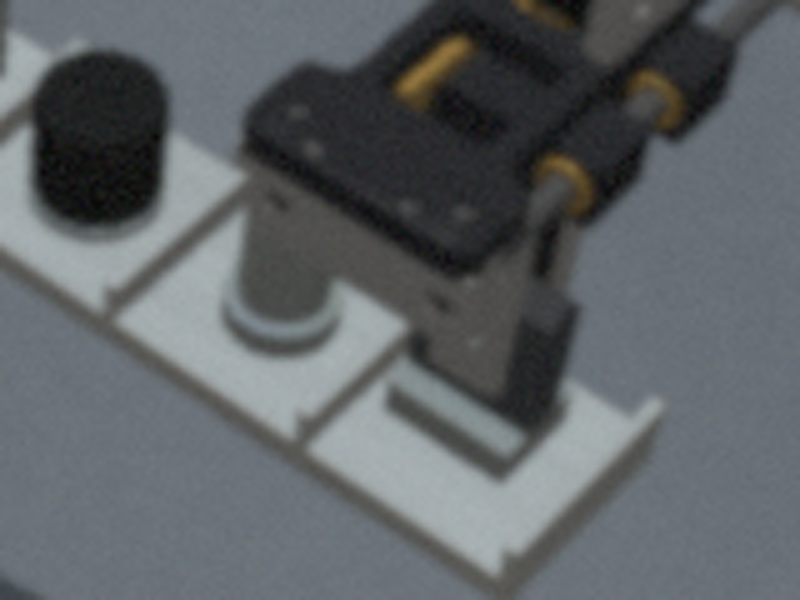

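>>> jog_arm --pt "0 0 -0.003 0 0 0 0.05" --pt "0 0 -0.0055 0 0 0 0.05" --pt "0 0 -0.0075 0 0 0 0.05" --pt "0 0 -0.0085 0 0 0 0.05" --pt "0 0 -0.0085 0 0 0 0.05" --pt "0 0 -0.0085 0 0 0 0.05" --pt "0 0 -0.0085 0 0 0 0.05" --pt "0 0 -0.0085 0 0 0 0.05" --pt "0 0 -0.0085 0 0 0 0.05" --pt "0 0 -0.0085 0 0 0 0.05"

```text
clock: 28.5
eef_pos: [490.1, 127.3, 38.7]
eef_rot: [-3.142, 0.0, 1.541]
wrist_force: [0.2, -0.3, -3.2]
finger_gap: 13.8
```

>>> jog_arm --pt "0 0 -0.0005 0 0 0 0.05" --pt "0 0 -0.0008 0 0 0 0.05" --pt "0 0 -0.0008 0 0 0 0.05" --pt "0 0 -0.0008 0 0 0 0.2" --pt "0 0 -0.0008 0 0 0 0.4" --pt "0 0 -0.0008 0 0 0 0.45" --pt "0 0 -0.0008 0 0 0 0.45" --pt "0 0 -0.0008 0 0 0 0.45" --pt "0 0 -0.0008 0 0 0 0.45" --pt "0 0 0.01 0 0 0 0.45"

```text
clock: 29.75
eef_pos: [489.7, 127.2, 48.5]
eef_rot: [-3.14, 0.0, 1.541]
wrist_force: [1.0, 0.7, -1.3]
finger_gap: 42.2
```

>>> jog_arm --pt "0 0 0.04 0 0 0 0.5" --pt "0 0 0.09 0 0 0 0.5" --pt "0 0 0.14 0 0 0 0.5" --pt "0 0.05 0.15 0 0 0 0.5" --pt "-0.02 0.11 0.15 0 0 0 0.5" --pt "-0.04 0.17 0.15 0 0 0 0.5" --pt "-0.06 0.22 0.15 0 0 0 0.5" --pt "-0.07 0.26 0.15 0 0 0 0.5" --pt "-0.07 0.26 0.15 0 0 0 0.5" --pt "-0.07 0.26 0.15 0 0 0 0.5"

```text
clock: 31.0
eef_pos: [420.2, 386.8, 199.0]
eef_rot: [3.141, 0.0, 1.541]
wrist_force: [-0.5, -0.8, -0.8]
finger_gap: 47.1
```

```bash
python3 - <<'E'
from h import *
s=cam("scene"); crop(s,"c1",270,110,470,260,4)
c=cam("top"); crop(c,"c1t",240,300,440,375,4)
st=manip.read_state();print(st["eef_pos"],st["wrist_force"])
E
```

```text
[420.53717594 386.36116259 199.03451298] [-0.12530748  1.32330864 -0.51401216]
```

View pics/c1.png

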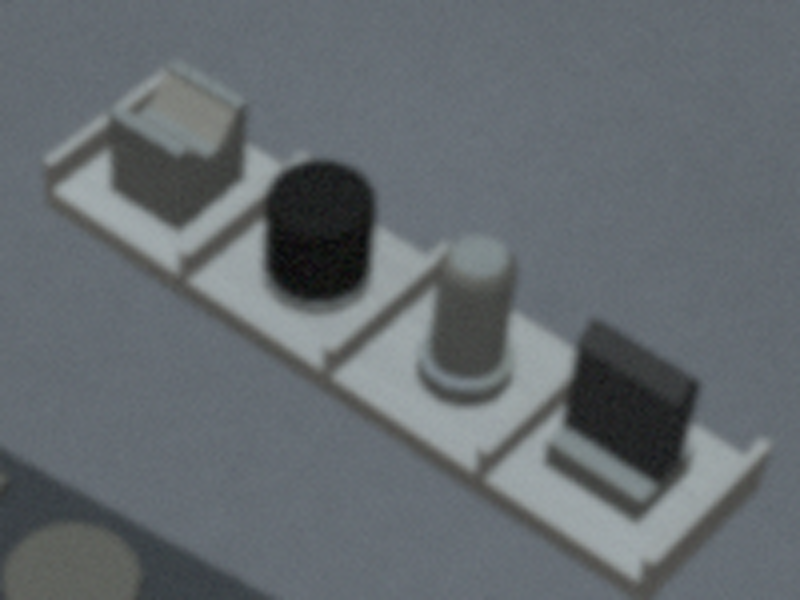

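View pics/c1t.png

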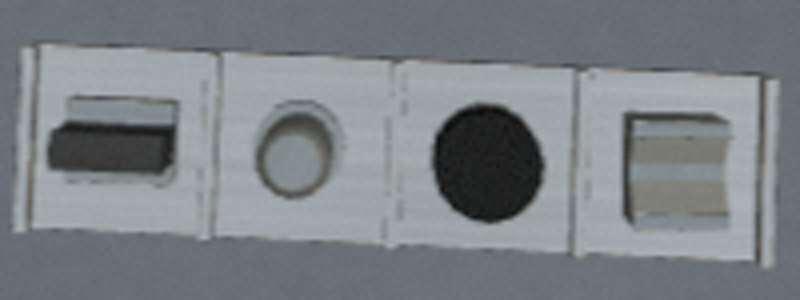

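```bash
python3 - <<'E'
from h import *
c=cam("top"); q=(486.3,19.3,-.030)
for n,p,z in(("punch foot",(122,141),26),("pin top",(296,160),74),("bumper",(489,163),54),("vblock",(680,173),54)):
    P=back(c,((p[0]+.5)/4-.5+240,(p[1]+.5)/4-.5+300),z); d=P[:2]-q[:2]; a=q[2]
    print(n,np.round([np.cos(a)*d[0]+np.sin(a)*d[1],-np.sin(a)*d[0]+np.cos(a)*d[1]],1))
E
```

```text
punch foot [  0.7 105.8]
pin top [ 1.3 36.3]
bumper [  1.3 -34.9]
vblock [   0.7 -105.9]
```

All four tools measure within about 2 mm of their bay centres, so I'm handing in.

```bash
python3 -c "
from cell import manip
print(manip.sign_off())"
```

```text
the job is handed in; nothing more can be done
None
```

All four tools now stand in the setup rack in reverse order, and I handed the job in at about 31 s on the robot's clock. From the robot's left they are punch, pin, bumper and V-block; in the storage rack they stood as V-block, bumper, pin and punch.

- **Position:** the last top picture put every tool within about 1.5 mm of the front-to-back midline and 2.5 mm of its bay centre along the row. These are points I picked by eye, in a camera calibrated to about 2 mm.
- **Set-down:** I lowered each tool to within about 1 mm of the floor by calculation before letting go. The last pictures show all four upright. I did not measure their final heights separately.
- **Release:** the gripper is open and about 260 mm clear of the rack.
- **Disagreements:**
  - The scene camera's fit was up to about 1.5 pixels off the top camera's, which is within the calibration error. One scene point I had misread was effectively ignored by the fit.
  - The pin, bumper and punch were gripped 2 to 6 mm higher than planned, so I corrected for that when setting them down.

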